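# Clear the jammed drum sander and restart it

## Robot

A 6-joint arm with a two-finger parallel gripper is mounted at the origin on a cart in front of the work surface, level with it; the furniture and walls round the work are solid. World frame = base frame: x ahead of the robot, y to its left, z up, the work surface at z = 0. Lengths are in m, angles in rad, forces in N, time in s.
With the tool pointing down it reaches from about 0.25 to 0.775 m from the base axis. Payload 4 kg.
Tool frame: the origin (TCP) lies on the mounting face of the last link; the fingertips stand 173 mm ahead of it and the grasp point (between the pads) lies 155 mm ahead of it (pinch_z is the distance from the TCP to the grasp point, in m); z points along the fingers, y is the line along which they close (so a half turn about z gives the same grasp; the last joint's range is limited). The gripper opens to 85 mm and grips with 20 to 120 N. Pads are 22 mm wide; open, the fingers measure 114 mm over their backs; the gripper's body (76 mm by 85 mm) begins 54 mm behind the grasp point. The pads swing forward as they close: fully open they stand 13 mm farther back than shut.
Start: joints at [1.063, 0.087, 1.371, -0, 1.684, -0.103], TCP at [0.217, 0.506, 0.405] pointing down, gripper open.
Joint ranges: [-3.1, 3.1], [-0.76, 2.03], [0.27, 2.55], [-1.08, 4.22], [0.17, 2.65], [-2.57, 2.57]. Speed limits (rad/s): [2.79, 2.79, 3.14, 3.14, 3.14, 3.14].

## Interface

Orientations are given as a unit quaternion [x, y, z, w].
In Python, from plant import get_state, get_image, sign_off, pinch_z gives the robot as it stands. The module is installed in compiled form; this text tells all that it offers.
- The arm moves only by the shell command python3 -m pendant 'ROWS' [OPENING] [FORCE]. ROWS is JSON, a list of rows, each an object with "travel": the shift along the tool's x, y, z in m, a list of three; "rot": the turn, a rotation vector about the tool's x, y, z in rad, a list of three. A call has 1 to 5 rows; each row is the pose to reach, as a shift and turn from the pose commanded when the call began, along the tool's axes at that moment; what a row does not reach only later rows make up. A row lasts 1/8 s, in which the tool goes at most 62.5 mm and 10.7 degrees, less where a joint would pass 70% of its speed; a pose out of reach is approached as far as the arm can. A call with a gripper value outside its range is refused whole. OPENING is the opening, from -1 (shut) to 1 (fully open), set as the call begins (- or left out, the last holds). The fingers move at their own pace and stop on an object; FORCE is the grip in N (left out, the last holds). Time passes only in rows, so rows that repeat a pose let the fingers close. It gives the time, the measured TCP pose, the force, the opening and the grip force at its end, in the units of the state.
- get_state(): the state, without advancing time (a new reading comes with each control period).
- get_image(name): name is "scene" or "top"; returns a dict with "pixels" (480x640x3 uint8, red, green, blue), "fx", "fy", "cx", "cy" (pixels), "distortion" ([k1, k2, p1, p2, k3] as OpenCV has them; the pictures are not rectified), "R" (3x3) and "t" (3): a world point X has camera coordinates R X + t. Camera axes: x right, y down, z forward; pixel columns grow to the right and rows downward; lengths in m; the calibration is good to about 2 mm. A picture is of the moment at which its call begins. There is no depth.
- sign_off(): hands the job in; it is judged then, once.
The state is a dict: "clock": time; "joint_positions": joint angles; "joint_velocities": joint speeds; "effort": joint torques, N m; "tcp_pos": TCP position; "ee_rot": TCP orientation; "contact_force": force on the tool from outside, world axes, zero at the start; "wrist_torque": the same for the moment, N m; "finger_gap": finger opening in m; "gripper_force": force on a finger pad.
Only numpy, scipy, OpenCV 4.12 (cv2) and the standard library are available. Lean on these libraries where they do the work, as an engineer would, in place of code of your own. Each camera call takes 0.05 s, during which the arm holds its last target. There are 200 camera calls.

## Task

The little drum sander has stopped with an offcut stuck deep in its guard tunnel, where no hand can reach. Reach in with the long clearing rake, draw the offcut out until it lies on the bench entirely clear of the tunnel's mouth, and lay the rake down on the bench with nothing left in the tunnel; then restart the sander by pressing its flat start button fully down and letting it spring back. Do not press the mushroom stop button, and leave the block plane, wood block and sanding block beside the work where they are.

Things in the scene. Friction and masses are not known exactly. Their poses are not given: they have to be found in the camera images.
- sander: small grey drum sander, fixed. Origin: on the bench (z = 0) under the middle of its guard tunnel's mouth; x points level into the tunnel, y left of that, z up. Tunnel 106 mm high outside; floor plate 100 mm wide that sticks 25 mm out of the mouth; behind it the housing (x = 190 to 335 mm, 180 mm high, dust spigot 217 mm) with a motor on its right; left of it the switch box
- tunnel_mouth (a point): middle of the floor plate in the tunnel's mouth, 6 mm above the bench; same axes as the sander. From the mouth the tunnel runs straight along x for 192 mm, to the front of the abrasive drum; inside it is 84 mm wide (y = -42 to 42 mm) and open from the floor plate (6 mm above the bench) up to its slotted roof, 98 mm above the bench
- switch_box (a point): middle of the sloping top of the switch box, 82 mm above the bench; the box stands on the bench left of the tunnel, x = -10 to 140 mm and y = 64 to 144 mm of the sander; z axis square to the sloping top, which is 67 mm high at the front (mouth end) and 97 mm at the back
- offcut_center (a point): centre of the wooden offcut stuck in the tunnel (90 x 45 x 22 mm, about 60 g; its long side is its own y axis, z is up). It lies flat and loose on the floor plate, roughly lengthwise (within 0.2 rad); its far end is at most 152 mm in from the mouth, so there is room for the rake's blade between it and the drum
- rake_grip (a point): grip point of the clearing rake (240 g), near its centre of mass: middle of the wooden handle's section, 20 mm behind the handle's front end. x axis: toward the blade; z up. The handle is 26 mm wide (y), 34 mm high, and ends 110 mm behind this point. The rake lies level on handle and blade, this point 17 mm above the bench; the handle is taken from above, across its width
- rake_blade (a point): middle of the lower edge of the rake's blade, 258 mm ahead (x) of the grip point and 17 mm below it; same axes. The blade is an upright steel plate, 3 mm thick, 52 mm wide, 47 mm high. The 7 mm rod cranks up from the handle and from 80 mm ahead of the grip point runs level to the blade, its middle 40 mm above the blade's lower edge
- start_top (a point): middle of the top face of the start button: flat-topped, black, round, 37 mm diameter, standing 10 mm out of a steel ring on the switch box; the one nearer the tunnel's mouth end. z axis: out of the panel, along its travel, leaning 0.2 rad from vertical toward the mouth end; it is pressed against z
- stop_top (a point): top of the stop button: a black mushroom head of 49 mm diameter, 39 mm above the switch box's top, 78 mm behind the start button. Not to be pressed
- start_button (a joint): travel of the start button: 0 = out, 0.007 m = fully down. Spring: about 2 N to start moving, 6 N fully down; it springs back by itself
- stop_button (a joint): travel of the stop button: 0 = out, 0.007 m = fully down
- block_plane: block plane, 161 mm long (along its y), 48 mm wide, 51 mm high, on the bench to the right of the tunnel, roughly along it; origin under its middle. Leave alone
- wood_block: short thick block of wood, 75 x 50 mm, 25 mm high, on the bench to the right of the way out of the tunnel; origin under its middle. Leave alone
- sanding_block: cork sanding block, 127 x 52 mm, 38 mm high, on the bench between vice and switch box; origin under its middle, its length along y. Leave alone

How it is judged:
On the way, in this order (a step that is already met when the one before it is completed fails the run):
1. the rake's blade is inside the tunnel (x of rake_blade in the frame of sander above 0.05 m and y of rake_blade in the frame of sander between -0.042 and 0.042 m), for 0.1 s.
2. the offcut is out of the tunnel (x of offcut_center in the frame of sander below -0.047 m), for 0.1 s.
3. the start button is fully down (value of joint start_button above 0.0062 m), for 0.05 s.
4. the start button has come back up (value of joint start_button below 0.001 m), for 0.1 s.
At the end, for the whole second after the job is handed in: The offcut lies at rest on the bench, its centre at least 47 mm out in front of the tunnel's mouth; the rake lies at rest on the bench with its blade out of the tunnel; the start button has been pressed at least 6.2 mm down after that and is up again (under 1 mm); the stop button is up (x of offcut_center in the frame of sander below -0.047 m and height (world z) of offcut_center between 0 and 0.03 m and height (world z) of rake_grip between 0 and 0.035 m and not (x of rake_blade in the frame of sander above -0.01 m and y of rake_blade in the frame of sander between -0.045 and 0.045 m) and value of joint each of start_button, stop_button below 0.001 m and linear speed of each of offcut, rake below 0.02 m/s); the robot touches nothing.
It fails at once if the start button is pressed before the offcut is out of the tunnel and the rake laid down (value of joint start_button above 0.003 m and (x of offcut_center in the frame of sander above -0.04 m or (x of rake_blade in the frame of sander above 0 m and y of rake_blade in the frame of sander between -0.045 and 0.045 m) or height (world z) of rake_grip above 0.05 m)).
It fails at once if the stop button is pressed (value of joint stop_button above 0.003 m).
It fails at once if the block plane, wood block or sanding block is moved more than 20 mm (distance of any of block_plane, wood_block, sanding_block from where it was at the start of the episode above 0.02 m).
It also fails if it takes over 54 s, if anything falls off the work surface, if the arm or the gripper's body presses on something with over 40 N, if the wrist force passes 120 N, or if a joint passes its speed limit or range.

## Working session

There is one attempt and no reset: what is moved stays moved. The work goes in short steps, Python scripts to look and compute and a shell command to move; the robot and the scene stay as the last step left them, time stands still between calls to the robot, and variables do not carry over. Pictures are saved under pics/ and viewed, at most 11 in all, crops included, and the job is handed in when it is done.

```bash
mkdir -p pics; cat > h.py <<'E'
import numpy as np,cv2
from scipy.spatial.transform import Rotation as Ro
from plant import get_state,get_image,sign_off,pinch_z
def cam(im):
    K=np.array([[im['fx'],0,im['cx']],[0,im['fy'],im['cy']],[0,0,1.]]);return K,np.array(im['distortion'],float),np.array(im['R']),np.array(im['t'])
def ray(im,px,z):
    "pixels -> world points on plane z"
    K,d,R,t=cam(im);p=cv2.undistortPoints(np.array(px,float).reshape(-1,1,2),K,d).reshape(-1,2)
    v=np.c_[p,np.ones(len(p))]@R;c=-R.T@t
    return c+v*((z-c[2])/v[:,2])[:,None]
def proj(im,X):
    K,d,R,t=cam(im);return cv2.projectPoints(np.array(X,float).reshape(-1,1,3),cv2.Rodrigues(R)[0],t,K,d)[0].reshape(-1,2)
def tool(target,rot=None):
    "shift in tool axes to bring grasp point to target"
    s=get_state();R=Ro.from_quat(s['ee_rot']).as_matrix();g=np.array(s['tcp_pos'])+R[:,2]*pinch_z
    return R.T@(np.array(target)-g)
E
python3 - <<'E'
from h import *
for n in('scene','top'):
    im=get_image(n);cv2.imwrite(f'pics/{n}0.png',im['pixels'][:,:,::-1]);K,d,R,t=cam(im);print(n,-R.T@t,R[2])
s=get_state();print(s,pinch_z);print(Ro.from_quat(s['ee_rot']).as_matrix().round(3))
E
```

```text
scene [-0.17187348 -0.35085557  0.65619022] [ 0.72349638  0.49215088 -0.48408729]
top [0.46540791 0.16961298 1.24336981] [ 0.13536655 -0.00409733 -0.99078712]
{'clock': 0.1, 'joint_positions': array([ 1.06289116e+00,  8.79479667e-02,  1.37212761e+00, -6.97057965e-06,
        1.68356838e+00, -1.03102405e-01]), 'joint_velocities': array([ 0.0003407 , -0.00102719, -0.00320608, -0.00186593,  0.00096244,
       -0.00083591]), 'effort': array([ 2.17340305e-03, -3.53010535e+01, -3.14218497e+01, -1.16148390e-04,
        7.91625178e-03, -4.24425491e-05]), 'tcp_pos': array([0.216575  , 0.50547076, 0.40360681]), 'ee_rot': array([ 2.01022544e-01,  9.79586078e-01, -9.79199781e-04, -3.05185405e-04]), 'contact_force': array([-0.10557298, -0.99562967, -0.35787983]), 'wrist_torque': array([-0.04459286, -0.00862407, -0.01621428]), 'gripper_force': 0.0, 'finger_gap': 0.0853575773161652} 0.1547
[[-0.919  0.394 -0.001]
 [ 0.394  0.919 -0.002]
 [ 0.    -0.002 -1.   ]]
```

View pics/scene0.png

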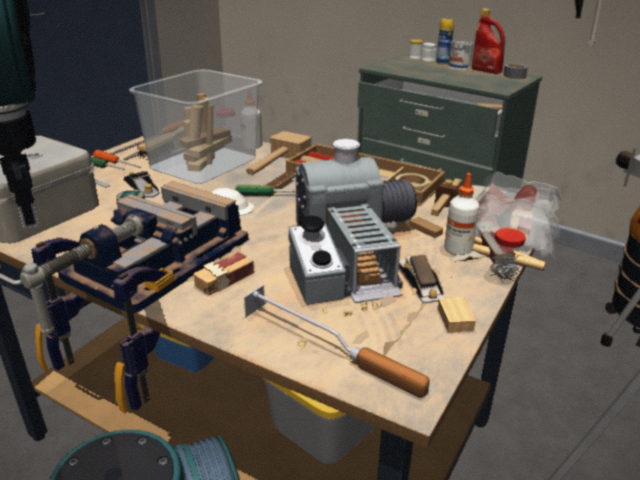

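View pics/top0.png

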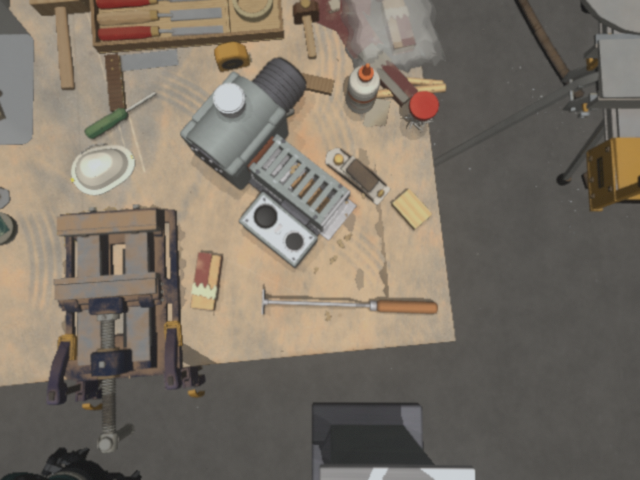

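The top view shows the rake (handle about 375–437, 306; blade at 265, 299), the tunnel mouth near (330, 215), start button (294, 241), stop (265, 216), wood block (411, 208) and plane (357, 175). The scene view shows the offcut in the tunnel at about (370, 268). I'll take one enlarged crop of each.

```bash
python3 - <<'E'
from h import *
a=cv2.imread('pics/top0.png')[130:325,235:445];b=cv2.imread('pics/scene0.png')[195:310,280:420]
cv2.imwrite('pics/c1.png',cv2.resize(a,(630,585),interpolation=cv2.INTER_CUBIC))
cv2.imwrite('pics/c2.png',cv2.resize(b,(700,575),interpolation=cv2.INTER_CUBIC))
E
```

```text
(no output)
```

View pics/c1.png

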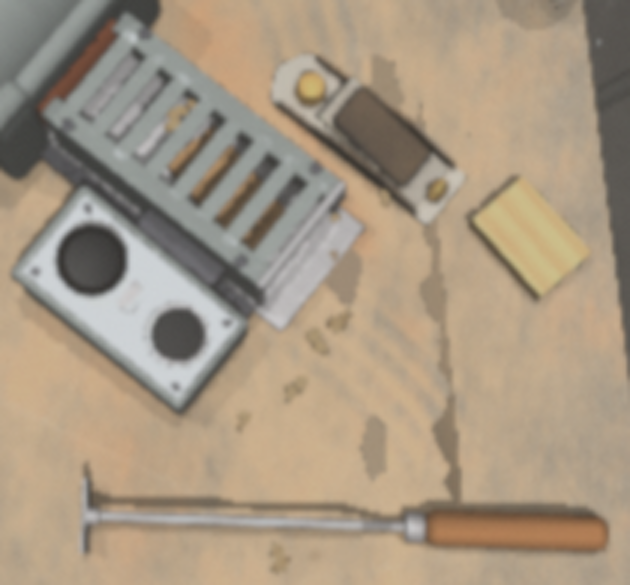

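View pics/c2.png

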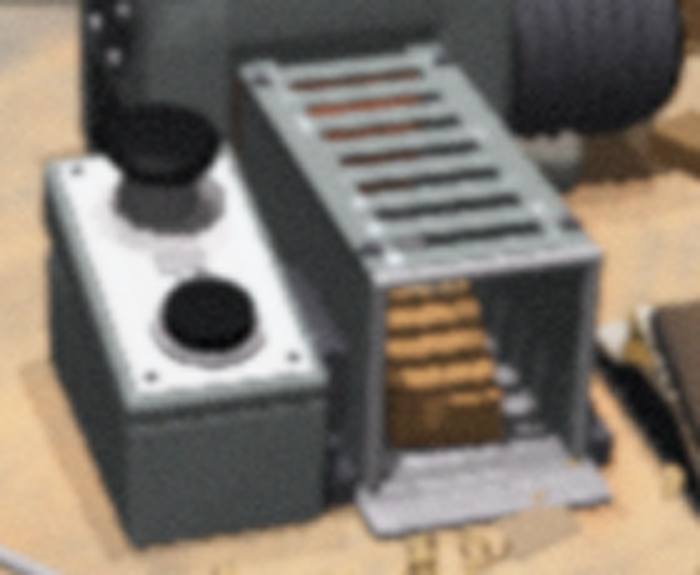

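Crop 1 gives the floor-plate outer corners at (363,228) and (280,327), roof front corners at (345,190) and (265,290), start button (179,334), rake blade x≈86 and handle end (607,532). Crop 2 shows the offcut to the tunnel's left, with its near lower edge from (395,445) to (503,440).

```bash
python3 - <<'E'
from h import *
np.set_printoptions(precision=4,suppress=True)
T=get_image('top');S=get_image('scene')
c1=lambda p:np.array(p,float)/3+[235-.33,130-.33]
c2=lambda p:np.array(p,float)/5+[280-.4,195-.4]
pl=ray(T,c1([(363,228),(280,327)]),.006)
rf=ray(T,c1([(345,190),(265,290)]),.106); rb=ray(T,c1([(130,15),(42,110)]),.106)
pls=ray(S,c2([(608,492),(375,533)]),.006)
print('plate top',pl,'scene',pls,'roof',rf,rb)
yd=pl[1]-pl[0];print('width',np.linalg.norm(yd[:2]),np.linalg.norm((pls[1]-pls[0])[:2]))
ax=(rf.mean(0)-rb.mean(0))[:2]; th1=np.arctan2(-ax[1],-ax[0]); th2=np.arctan2(yd[1],yd[0])-np.pi/2
ys=pls[1]-pls[0];th3=np.arctan2(ys[1],ys[0])-np.pi/2
# long edges of the roof
e1=rb[0]-rf[0];e2=rb[1]-rf[1]
print('yaw',th1,th2,th3,np.arctan2(e1[1],e1[0]),np.arctan2(e2[1],e2[0]))
# red/orange colours: handle mask
px=T['pixels'];hsv=cv2.cvtColor(px,cv2.COLOR_RGB2HSV)
m=((hsv[...,0]<14)&(hsv[...,1]>125)).astype(np.uint8);m[:285]=0;m[325:]=0;m[:,:360]=0
cs,_=cv2.findContours(m,0,2);c=max(cs,key=cv2.contourArea);r=cv2.minAreaRect(c);print('handle',r)
box=ray(T,cv2.boxPoints(r),.02);print(box)
bl=ray(T,c1([(86,465),(86,553)]),.045);print('blade top',bl,'end',ray(T,c1([(607,532),(428,527)]),.017))
print('start',ray(T,c1([(179,334)]),.085),ray(S,c2([(210,313)]),.085),'stop',ray(T,c1([(91,259)]),.12))
print('offcut near bottom scene',ray(S,c2([(395,445),(503,440)]),.006),'near top',ray(S,c2([(390,392),(500,390)]),.028))
print('offcut far top',ray(T,c1([(180,105),(205,120),(165,170),(245,240),(283,205)]),.028))
print('wood',ray(T,c1([(528,238),(470,215),(540,298)]),.025),'plane',ray(T,c1([(425,220),(465,178)]),.03))
print('sandblk',ray(T,[(192,306),(213,310),(220,253)],.038))
E
```

```text
plate top [[0.6974 0.0778 0.006 ]
 [0.6241 0.1387 0.006 ]] scene [[0.6967 0.0809 0.006 ]
 [0.6182 0.1396 0.006 ]] roof [[0.7047 0.0972 0.106 ]
 [0.6363 0.1512 0.106 ]] [[0.8262 0.2436 0.106 ]
 [0.7595 0.3026 0.106 ]]
width 0.09529006561710189 0.09804418335135412
yaw 0.8828969964006967 0.8771679103124614 0.9296280576115104 0.8779928106584869 0.8876776317509372
handle ((407.51116943359375, 306.720458984375), (57.11433029174805, 8.673066139221191), 2.2906100749969482)
[[ 0.4704  0.0317  0.02  ]
 [ 0.4886  0.0307  0.02  ]
 [ 0.4843 -0.09    0.02  ]
 [ 0.4661 -0.0887  0.02  ]]
blade top [[0.5221 0.2748 0.045 ]
 [0.4616 0.2739 0.045 ]] end [[ 0.477  -0.0921  0.017 ]
 [ 0.4801  0.0343  0.017 ]]
start [[0.6091 0.2094 0.085 ]] [[0.6061 0.2105 0.085 ]] stop [[0.6547 0.2669 0.12  ]]
offcut near bottom scene [[0.6746 0.167  0.006 ]
 [0.704  0.1338 0.006 ]] near top [[0.6772 0.1722 0.028 ]
 [0.7051 0.1375 0.028 ]]
offcut far top [[0.7837 0.2117 0.028 ]
 [0.7726 0.1935 0.028 ]
 [0.7355 0.2223 0.028 ]
 [0.6843 0.1644 0.028 ]
 [0.71   0.137  0.028 ]]
wood [[ 0.6867 -0.0395  0.025 ]
 [ 0.7035  0.0019  0.025 ]
 [ 0.643  -0.0472  0.025 ]] plane [[0.6988 0.035  0.03  ]
 [0.7296 0.0058 0.03  ]]
sandblk [[0.4782 0.423  0.038 ]
 [0.4698 0.3793 0.038 ]
 [0.5891 0.3678 0.038 ]]
```

```bash
cat >> h.py <<'E'
O=np.array([.673,.126]);YAW=.885;D=np.array([np.cos(YAW),np.sin(YAW)]);N=np.array([-D[1],D[0]])
def sw(x,y=0): return O+D*x+N*y
def to_s(p): v=np.array(p)[:2]-O;return np.array([v@D,v@N])
def go(xy,z,phi):
    "travel+rot to put grasp point at xy,z, tool down, tool y at world angle phi"
    s=get_state();R=Ro.from_quat(s['ee_rot']).as_matrix();g=np.array(s['tcp_pos'])+R[:,2]*pinch_z
    T=np.column_stack([np.cross([np.cos(phi),np.sin(phi),0],[0,0,-1]),[np.cos(phi),np.sin(phi),0],[0,0,-1]])
    tcp=np.array([*xy,z])+[0,0,pinch_z]
    print('clk',round(s['clock'],2),'g',g.round(4),'yang',round(np.arctan2(R[1,1],R[0,1]),3),'F',s['contact_force'].round(1),'gap',round(s['finger_gap'],4))
    print('travel',(R.T@(tcp-s['tcp_pos'])).round(4),'rot',Ro.from_matrix(R.T@T).as_rotvec().round(3))
E
python3 -c "
from h import *
go((.479,.016),.10,-.045)"
```

```text
clk 0.2 g [0.2165 0.5053 0.2493] yang 1.166 F [ 0.3  0.  -0.6] gap 0.0856
travel [-0.434  -0.3464  0.1497] rot [-1.000e-03  1.000e-03  1.211e+00]
```

```bash
R='x'; python3 -m pendant '[{"travel":[-0.434,-0.346,0],"rot":[0,0,1.211]},{"travel":[-0.434,-0.346,0],"rot":[0,0,1.211]},{"travel":[-0.434,-0.346,0],"rot":[0,0,1.211]},{"travel":[-0.434,-0.346,0],"rot":[0,0,1.211]},{"travel":[-0.434,-0.346,0],"rot":[0,0,1.211]}]' 1 60
python3 -c "
from h import *
go((.479,.016),.10,-.045)"
```

```text
clock: 0.82
tcp_pos: [0.3649, 0.2284, 0.4047]
ee_rot: [0.624, 0.781, 0.0, 0.0]
contact_force: [1.0, 0.0, 0.1]
finger_gap: 0.0856
gripper_force: 0.0
clk 0.82 g [0.365  0.2285 0.25  ] yang 0.223 F [1.  0.  0.1] gap 0.0856
travel [-0.2324  0.0643  0.15  ] rot [ 0.001 -0.     0.268]
```

```bash
python3 -m pendant '[{"travel":[-0.232,0.064,0.15],"rot":[0,0,0.268]},{"travel":[-0.232,0.064,0.15],"rot":[0,0,0.268]},{"travel":[-0.232,0.064,0.15],"rot":[0,0,0.268]},{"travel":[-0.232,0.064,0.15],"rot":[0,0,0.268]},{"travel":[-0.232,0.064,0.15],"rot":[0,0,0.268]}]'
python3 - <<'E'
from h import *
go((.479,.016),.023,-.045)
im=get_image('scene');cv2.imwrite('pics/s1.png',cv2.resize(im['pixels'][250:460,220:500,::-1],(784,588),interpolation=cv2.INTER_CUBIC))
E
```

```text
clock: 1.45
tcp_pos: [0.4795, 0.0165, 0.2524]
ee_rot: [0.722, 0.692, -0.001, -0.001]
contact_force: [0.6, 0.4, 0.4]
finger_gap: 0.085
gripper_force: 0.0
clk 1.45 g [0.479  0.0165 0.0977] yang -0.042 F [0.6 0.4 0.4] gap 0.085
travel [-0.0005 -0.0002  0.0747] rot [-0.003  0.     0.003]
```

View pics/s1.png

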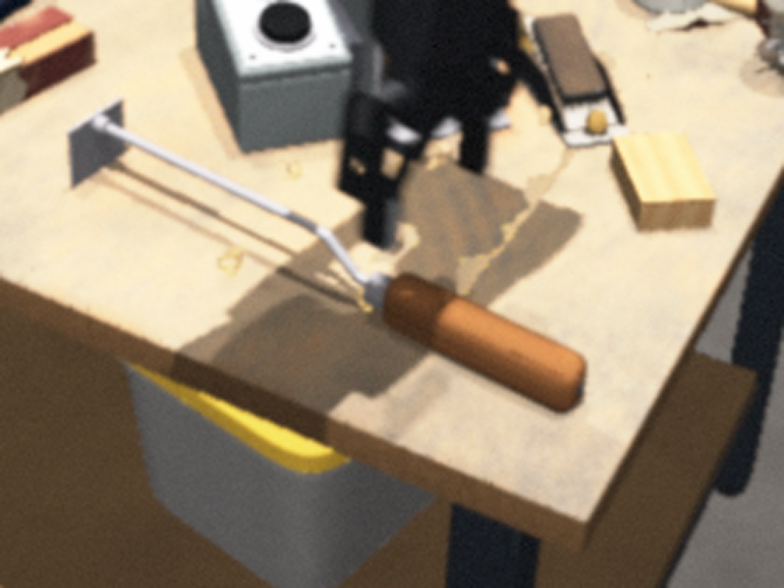

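The gripper hovers over the front of the handle, with the fingers at about (380,230) and (475,150) and the handle front at (390,290). That fits the measurement. I'll descend and grip.

```bash
python3 -m pendant '[{"travel":[0,0,0.04],"rot":[0,0,0]},{"travel":[0,0,0.075],"rot":[0,0,0]},{"travel":[0,0,0.075],"rot":[0,0,0]}]'
python3 -m pendant '[{"travel":[0,0,0],"rot":[0,0,0]},{"travel":[0,0,0],"rot":[0,0,0]},{"travel":[0,0,0],"rot":[0,0,0]},{"travel":[0,0,0],"rot":[0,0,0]},{"travel":[0,0,0],"rot":[0,0,0]}]' -1 80
python3 -m pendant '[{"travel":[0,0,0],"rot":[0,0,0]},{"travel":[0,0,0],"rot":[0,0,0]},{"travel":[0,0,0],"rot":[0,0,0]}]'
```

```text
clock: 1.88
tcp_pos: [0.4776, 0.0191, 0.1769]
ee_rot: [0.721, 0.693, -0.002, -0.003]
contact_force: [0.1, 0.1, 0.3]
finger_gap: 0.0856
gripper_force: 0.0
clock: 2.5
tcp_pos: [0.4801, 0.0188, 0.1812]
ee_rot: [0.721, 0.693, 0.001, 0.001]
contact_force: [-0.0, -0.5, 5.6]
finger_gap: 0.0247
gripper_force: 80.4
clock: 2.88
tcp_pos: [0.4801, 0.0188, 0.1812]
ee_rot: [0.721, 0.693, 0.001, 0.001]
contact_force: [-0.4, -0.1, 5.5]
finger_gap: 0.0247
gripper_force: 80.4
```

```bash
python3 -m pendant '[{"travel":[0,0,-0.03],"rot":[0,0,0]},{"travel":[0,0,-0.08],"rot":[0,0,0]},{"travel":[0,0,-0.12],"rot":[0,0,0]},{"travel":[0,0,-0.12],"rot":[0,0,0]}]'
python3 -c "
from h import *
go(sw(-.318),.143,-.045-.64)"
```

```text
clock: 3.38
tcp_pos: [0.4803, 0.0187, 0.3031]
ee_rot: [0.721, 0.693, 0.003, 0.003]
contact_force: [-0.3, 0.4, -2.1]
finger_gap: 0.0248
gripper_force: 79.6
clk 3.38 g [0.4815 0.0186 0.1484] yang -0.039 F [-0.3  0.4 -2.1] gap 0.0248
travel [-0.1391 -0.0033  0.0054] rot [ 0.008 -0.002  0.646]
```

```bash
python3 -m pendant '[{"travel":[-0.139,-0.003,0],"rot":[0,0,0.646]},{"travel":[-0.139,-0.003,0],"rot":[0,0,0.646]},{"travel":[-0.139,-0.003,0],"rot":[0,0,0.646]},{"travel":[-0.139,-0.003,0],"rot":[0,0,0.646]},{"travel":[-0.139,-0.003,0],"rot":[0,0,0.646]}]'
python3 - <<'E'
from h import *
go(sw(-.318),.143,-.045-.64)
im=get_image('top');cv2.imwrite('pics/t2.png',cv2.resize(im['pixels'][150:350,250:470,::-1],(660,600),interpolation=cv2.INTER_CUBIC))
E
```

```text
clock: 4.0
tcp_pos: [0.4702, -0.1201, 0.297]
ee_rot: [0.904, 0.428, -0.002, -0.002]
contact_force: [-0.0, 0.9, -2.4]
finger_gap: 0.0248
gripper_force: 79.3
clk 4.0 g [ 0.4695 -0.1198  0.1423] yang -0.685 F [-0.   0.9 -2.4] gap 0.0248
travel [ 0.0009  0.0011 -0.0007] rot [-0.005  0.001 -0.   ]
```

View pics/t2.png

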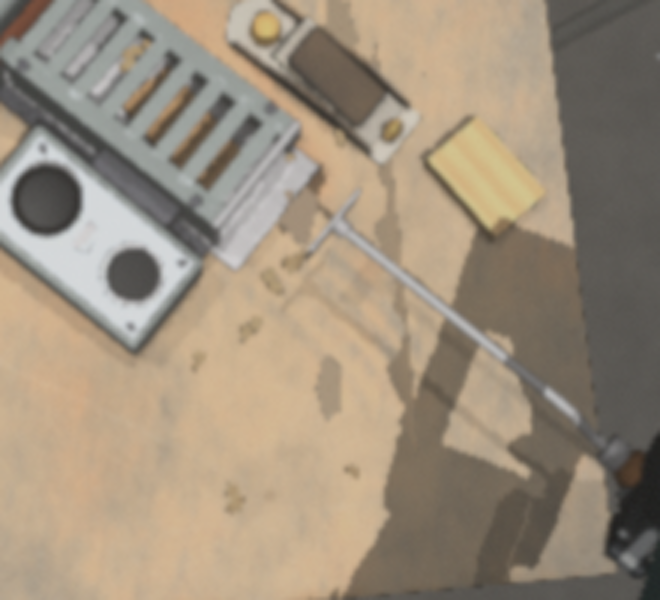

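The crop shows the blade ends at (360,192) and (307,257), and the rod runs from the blade at (338,226) to about (560,402). I'll work out how it sits relative to the tunnel.

```bash
python3 - <<'E'
from h import *
im=get_image('top')
c=lambda p:np.array(p,float)/3+[250-.33,150-.33]
b=ray(im,c([(360,192),(307,257)]),.163);r=ray(im,c([(339,227),(545,388)]),.156)
for p in [*b,*r]:print(p.round(4),to_s(p).round(4))
v=r[0]-r[1];print('rod yaw',np.arctan2(v[1],v[0]))
go(sw(-.318),.055+.1812-.1547,-.685)
E
```

```text
[0.6524 0.0628 0.163 ] [-0.062  -0.0241]
[0.6105 0.0969 0.163 ] [-0.0621  0.0299]
[0.6309 0.0758 0.156 ] [-0.0656  0.0008]
[ 0.5282 -0.0532  0.156 ] [-0.2304 -0.0015]
rod yaw 0.89875179933078
clk 4.1 g [ 0.47   -0.1195  0.1432] yang -0.684 F [-0.3  0.3 -2.2] gap 0.0245
travel [0.0004 0.0013 0.0617] rot [-0.003  0.001  0.001]
```

```bash
python3 -m pendant '[{"travel":[0,0,0.05],"rot":[0,0,0]},{"travel":[0,0,0.077],"rot":[0,0,0]},{"travel":[0,0,0.077],"rot":[0,0,0]},{"travel":[0,0,0.077],"rot":[0,0,0]}]'
python3 - <<'E'
from h import *
go(sw(-.318)+D*.215,.2202-.1547,-.685)
E
```

```text
clock: 4.6
tcp_pos: [0.4715, -0.1199, 0.2238]
ee_rot: [0.903, 0.429, 0.001, 0.001]
contact_force: [-0.0, 0.1, -1.1]
finger_gap: 0.0251
gripper_force: 79.3
clk 4.6 g [ 0.4717 -0.12    0.0691] yang -0.685 F [-0.   0.1 -1.1] gap 0.0251
travel [0.2149 0.0005 0.0037] rot [ 0.002 -0.001  0.   ]
```

```bash
python3 -m pendant '[{"travel":[0.03,0,0.003],"rot":[0,0,0]},{"travel":[0.07,0,0.003],"rot":[0,0,0]},{"travel":[0.11,0,0.003],"rot":[0,0,0]},{"travel":[0.15,0,0.003],"rot":[0,0,0]},{"travel":[0.19,0,0.003],"rot":[0,0,0]}]'
python3 -m pendant '[{"travel":[0.025,0,0],"rot":[0,0,0]},{"travel":[0.025,0,0],"rot":[0,0,0]},{"travel":[0.025,0,0],"rot":[0,0,0]}]'
python3 - <<'E'
from h import *
go(sw(-.318)+D*.215,.2202-.030-.1547,-.685)
a=get_image('top')['pixels'][120:270,230:380,::-1];b=get_image('scene')['pixels'][195:345,280:430,::-1]
cv2.imwrite('pics/t3.png',cv2.resize(np.hstack([a,b]),(800,400),interpolation=cv2.INTER_CUBIC))
E
```

```text
clock: 5.22
tcp_pos: [0.5928, 0.0283, 0.2223]
ee_rot: [0.903, 0.429, 0.002, 0.001]
contact_force: [0.8, -1.0, -3.1]
finger_gap: 0.0247
gripper_force: 79.4
clock: 5.6
tcp_pos: [0.6071, 0.0462, 0.2209]
ee_rot: [0.904, 0.428, 0.001, 0.001]
contact_force: [-0.2, -0.4, -2.0]
finger_gap: 0.0244
gripper_force: 79.3
clk 5.6 g [0.6073 0.0461 0.0662] yang -0.685 F [-0.2 -0.4 -2. ] gap 0.0244
travel [0.0005 0.0004 0.0307] rot [ 0.001 -0.    -0.   ]
```

View pics/t3.png

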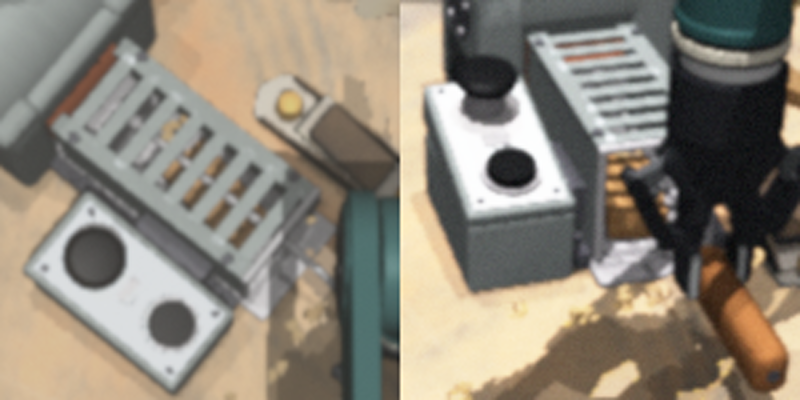

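The rod crosses the slots up to about (150,115), beyond the last slot showing the offcut (175,128), and there is no contact force. I'll lower the blade, watching the force.

```bash
python3 -m pendant '[{"travel":[0,0,0.01],"rot":[0,0,0]},{"travel":[0,0,0.02],"rot":[0,0,0]},{"travel":[0,0,0.03],"rot":[0,0,0]},{"travel":[0,0,0.03],"rot":[0,0,0]},{"travel":[0,0,0.03],"rot":[0,0,0]}]'

```

```text
clock: 6.32
tcp_pos: [0.6071, 0.0464, 0.1897]
ee_rot: [0.904, 0.428, -0.0, -0.0]
contact_force: [0.6, 0.3, -2.7]
finger_gap: 0.0248
gripper_force: 79.4
```

```bash
python3 -m pendant '[{"travel":[-0.01,0,0],"rot":[0,0,0]},{"travel":[-0.025,0,0],"rot":[0,0,0]},{"travel":[-0.04,0,0],"rot":[0,0,0]},{"travel":[-0.055,0,0],"rot":[0,0,0]},{"travel":[-0.07,0,0],"rot":[0,0,0]}]'
python3 -m pendant '[{"travel":[-0.015,0,0],"rot":[0,0,0]},{"travel":[-0.03,0,0],"rot":[0,0,0]},{"travel":[-0.045,0,0],"rot":[0,0,0]},{"travel":[-0.06,0,0],"rot":[0,0,0]},{"travel":[-0.07,0,0],"rot":[0,0,0]}]'
python3 -m pendant '[{"travel":[-0.015,0,0],"rot":[0,0,0]},{"travel":[-0.03,0,0],"rot":[0,0,0]},{"travel":[-0.045,0,0],"rot":[0,0,0]},{"travel":[-0.055,0,0],"rot":[0,0,0]},{"travel":[-0.055,0,0],"rot":[0,0,0]}]'
python3 - <<'E'
from h import *
go(sw(-.318)+D*.02,.2202-.030-.1547,-.685)
a=get_image('top')['pixels'][150:350,250:470,::-1];b=get_image('scene')['pixels'][200:400,280:500,::-1]
cv2.imwrite('pics/t4.png',cv2.resize(np.hstack([a,b]),(800,364),interpolation=cv2.INTER_CUBIC))
E
```

```text
clock: 6.95
tcp_pos: [0.5619, -0.0087, 0.1898]
ee_rot: [0.904, 0.428, 0.0, 0.0]
contact_force: [-0.8, 0.3, -2.5]
finger_gap: 0.0243
gripper_force: 79.3
clock: 7.58
tcp_pos: [0.5178, -0.0627, 0.1898]
ee_rot: [0.904, 0.428, 0.0, -0.0]
contact_force: [1.1, -0.5, -2.2]
finger_gap: 0.0244
gripper_force: 79.3
clock: 8.2
tcp_pos: [0.4831, -0.1051, 0.1897]
ee_rot: [0.904, 0.428, 0.0, -0.0]
contact_force: [-0.2, -0.1, -2.1]
finger_gap: 0.0249
gripper_force: 79.3
clk 8.2 g [ 0.4831 -0.1051  0.035 ] yang -0.687 F [-0.2 -0.1 -2.1] gap 0.0249
travel [ 0.0011  0.0006 -0.0005] rot [-0.    -0.    -0.002]
```

View pics/t4.png

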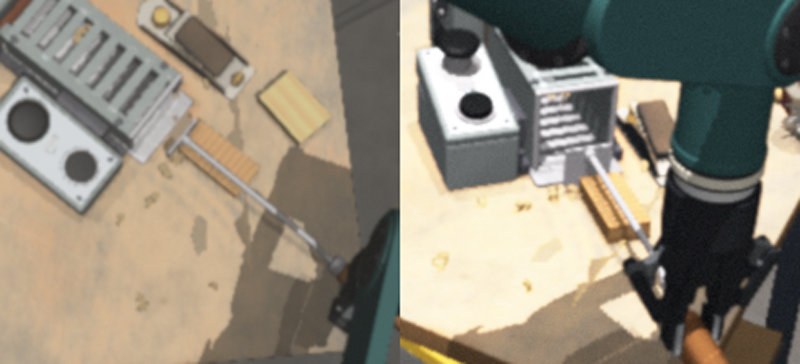

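The offcut lies on the bench in front of the floor plate, about (220,158) in the top half, and the tunnel is empty. I'll lift the rake over it and put it back where it was.

```bash
python3 -m pendant '[{"travel":[0,0,-0.03],"rot":[0,0,0]},{"travel":[0,0,-0.08],"rot":[0,0,0]},{"travel":[0,0,-0.1],"rot":[0,0,0]},{"travel":[0,0,-0.1],"rot":[0,0,0]}]'
python3 -c "
from h import *
go((.478,.014),.137,-.042)"
```

```text
clock: 8.8
tcp_pos: [0.4844, -0.1043, 0.292]
ee_rot: [0.903, 0.429, 0.002, 0.002]
contact_force: [-0.3, -0.1, -2.9]
finger_gap: 0.0244
gripper_force: 79.4
clk 8.8 g [ 0.4852 -0.1046  0.1373] yang -0.685 F [-0.3 -0.1 -2.9] gap 0.0244
travel [ 0.0876 -0.0798  0.0001] rot [ 0.005 -0.    -0.643]
```

```bash
python3 -m pendant '[{"travel":[0,0,-0.04],"rot":[0,0,0]},{"travel":[0.088,-0.08,-0.04],"rot":[0,0,-0.643]},{"travel":[0.088,-0.08,-0.04],"rot":[0,0,-0.643]},{"travel":[0.088,-0.08,-0.04],"rot":[0,0,-0.643]},{"travel":[0.088,-0.08,-0.04],"rot":[0,0,-0.643]}]'
python3 -m pendant '[{"travel":[0,0,0],"rot":[0,0,0]},{"travel":[0,0,0],"rot":[0,0,0]}]'
python3 -c "
from h import *
go((.478,.014),.1812-.1547,-.042)"
```

```text
clock: 9.43
tcp_pos: [0.4769, 0.0156, 0.3275]
ee_rot: [0.72, 0.694, -0.001, -0.001]
contact_force: [0.3, 0.1, -2.2]
finger_gap: 0.0249
gripper_force: 79.4
clock: 9.68
tcp_pos: [0.4772, 0.0143, 0.3286]
ee_rot: [0.722, 0.692, -0.001, -0.001]
contact_force: [1.6, -0.1, -2.2]
finger_gap: 0.0246
gripper_force: 79.5
clk 9.68 g [0.4769 0.0143 0.1739] yang -0.044 F [ 1.6 -0.1 -2.2] gap 0.0246
travel [-0.0003  0.0011  0.1473] rot [-0.002 -0.    -0.002]
```

```bash
python3 -m pendant '[{"travel":[0,0,0.05],"rot":[0,0,0]},{"travel":[0,0,0.1],"rot":[0,0,0]},{"travel":[0,0,0.13],"rot":[0,0,0]},{"travel":[0,0,0.145],"rot":[0,0,0]},{"travel":[0,0,0.145],"rot":[0,0,0]}]'
python3 -m pendant '[{"travel":[0,0,0.001],"rot":[0,0,0]},{"travel":[0,0,0.001],"rot":[0,0,0]},{"travel":[0,0,0.001],"rot":[0,0,0]}]'
```

```text
clock: 10.3
tcp_pos: [0.4774, 0.0141, 0.1844]
ee_rot: [0.722, 0.692, -0.0, -0.0]
contact_force: [-0.7, 0.1, -1.8]
finger_gap: 0.0248
gripper_force: 79.5
clock: 10.68
tcp_pos: [0.4777, 0.0143, 0.1846]
ee_rot: [0.722, 0.692, 0.001, 0.001]
contact_force: [-0.0, 1.3, -2.6]
finger_gap: 0.0248
gripper_force: 79.5
```

```bash
python3 -m pendant '[{"travel":[0,0,0.002],"rot":[0,0,0]},{"travel":[0,0,0.004],"rot":[0,0,0]},{"travel":[0,0,0.004],"rot":[0,0,0]},{"travel":[0,0,0.004],"rot":[0,0,0]}]'
```

```text
clock: 11.18
tcp_pos: [0.4776, 0.0143, 0.1812]
ee_rot: [0.722, 0.692, 0.0, 0.0]
contact_force: [-2.9, -0.3, 6.1]
finger_gap: 0.0247
gripper_force: 80.7
```

```bash
python3 -m pendant '[{"travel":[0,0,0],"rot":[0,0,0]},{"travel":[0,0,0],"rot":[0,0,0]},{"travel":[0,0,0],"rot":[0,0,0]},{"travel":[0,0,0],"rot":[0,0,0]}]' 1
python3 -m pendant '[{"travel":[0,0,-0.02],"rot":[0,0,0]},{"travel":[0,0,-0.06],"rot":[0,0,0]},{"travel":[0,0,-0.12],"rot":[0,0,0]},{"travel":[0,0,-0.18],"rot":[0,0,0]},{"travel":[0,0,-0.18],"rot":[0,0,0]}]'
python3 -m pendant '[{"travel":[0,0,0],"rot":[0,0,0]},{"travel":[0,0,0],"rot":[0,0,0]},{"travel":[0,0,0],"rot":[0,0,0]},{"travel":[0,0,0],"rot":[0,0,0]}]' -1 40
python3 - <<'E'
from h import *
# tool axis for press: -z of button; z leans .2 rad toward mouth (-D)
z=np.array([*(-D*np.sin(.2)),np.cos(.2)])
S=get_image('scene');T=get_image('top')
s=get_state();R=Ro.from_quat(s['ee_rot']).as_matrix()
tz=-z
for phi in (YAW+np.pi/2-np.pi,):
    y=np.array([np.cos(phi),np.sin(phi),0]);x=np.cross(y,tz);M=np.column_stack([x,y,tz])
    B=np.array([*sw(.024,.1035),0]);
    print('start guess',B,'tcp',s['tcp_pos'],s['finger_gap'])
    print('rot',Ro.from_matrix(R.T@M).as_rotvec().round(3))
cv2.imwrite('pics/t5.png',cv2.resize(np.hstack([T['pixels'][150:350,230:450,::-1],S['pixels'][180:380,230:450,::-1]]),(800,364),interpolation=cv2.INTER_CUBIC))
E
```

```text
clock: 11.68
tcp_pos: [0.4773, 0.0143, 0.1796]
ee_rot: [0.722, 0.692, -0.0, -0.0]
contact_force: [0.7, -0.8, -0.1]
finger_gap: 0.0854
gripper_force: 0.0
clock: 12.3
tcp_pos: [0.4785, 0.0142, 0.3664]
ee_rot: [0.722, 0.692, 0.004, 0.005]
contact_force: [0.8, 0.1, -0.7]
finger_gap: 0.0853
gripper_force: 0.0
clock: 12.8
tcp_pos: [0.4773, 0.0143, 0.3587]
ee_rot: [0.722, 0.692, -0.001, -0.001]
contact_force: [0.0, -0.8, -0.8]
finger_gap: 0.012
gripper_force: 0.0
start guess [0.60809875 0.21011942 0.        ] tcp [0.47733678 0.0142488  0.35919592] 0.00039883261663187165
rot [-0.065  0.193  0.641]
```

View pics/t5.png

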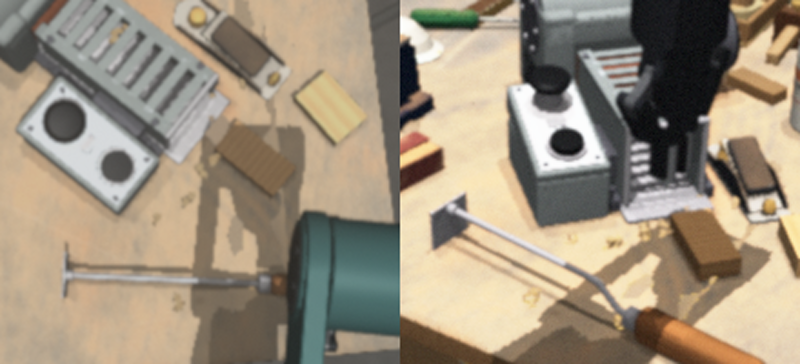

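The rake lies back on the bench, the offcut is clear and the neighbours are undisturbed. Next I'll move the shut fingers square above the start button.

```bash
cat > b.py <<'E'
from h import *
import sys
st=float(sys.argv[1])
z=np.array([*(-D*np.sin(.2)),np.cos(.2)]);B=np.array([*sw(.0248,.104),.084])
y=np.array([np.cos(YAW-np.pi/2),np.sin(YAW-np.pi/2),0]);M=np.column_stack([np.cross(y,-z),y,-z])
s=get_state();R=Ro.from_quat(s['ee_rot']).as_matrix()
tip=s['tcp_pos']+R[:,2]*.173
print('clk',s['clock'],'tip off (button axes)',(M.T@(tip-B)).round(4),'F',(M.T@s['contact_force']).round(1))
print('travel',(R.T@(B+z*(.173+st)-s['tcp_pos'])).round(4),'rot',Ro.from_matrix(R.T@M).as_rotvec().round(3))
E
python3 b.py .05
```

```text
clk 12.9 tip off (button axes) [-0.2103  0.0232 -0.1469] F [-0.   0.2  0.3]
travel [0.1667 0.0959 0.0566] rot [-0.065  0.193  0.641]
```

```bash
python3 -m pendant '[{"travel":[0.167,0.096,0.02],"rot":[-0.065,0.193,0.641]},{"travel":[0.167,0.096,0.057],"rot":[-0.065,0.193,0.641]},{"travel":[0.167,0.096,0.057],"rot":[-0.065,0.193,0.641]},{"travel":[0.167,0.096,0.057],"rot":[-0.065,0.193,0.641]},{"travel":[0.167,0.096,0.057],"rot":[-0.065,0.193,0.641]}]'
python3 -m pendant '[{"travel":[0,0,0],"rot":[0,0,0]},{"travel":[0,0,0],"rot":[0,0,0]}]'
python3 b.py .015
```

```text
clock: 13.52
tcp_pos: [0.5803, 0.1779, 0.3012]
ee_rot: [0.899, 0.427, 0.089, -0.043]
contact_force: [0.9, -0.0, -0.8]
finger_gap: 0.0002
gripper_force: 0.0
clock: 13.78
tcp_pos: [0.5803, 0.1762, 0.3038]
ee_rot: [0.899, 0.426, 0.091, -0.042]
contact_force: [0.4, 0.2, 0.4]
finger_gap: -0.0002
gripper_force: 0.0
clk 13.775 tip off (button axes) [ 0.0001  0.0008 -0.0513] F [ 0.5  0.2 -0.3]
travel [ 0.0001 -0.0005  0.0363] rot [ 0.002 -0.001  0.   ]
```

Aligned. I'll descend in steps, checking the force and the picture once before pressing.

```bash
python3 -m pendant '[{"travel":[0,0,0.02],"rot":[0,0,0]},{"travel":[0,0,0.038],"rot":[0,0,0]},{"travel":[0,0,0.038],"rot":[0,0,0]}]'
python3 b.py 0
python3 - <<'E'
from h import *
S=get_image('scene');T=get_image('top')
cv2.imwrite('pics/t6.png',cv2.resize(np.hstack([T['pixels'][160:280,230:370,::-1],S['pixels'][190:310,250:390,::-1]]),(800,343),interpolation=cv2.INTER_CUBIC))
E
```

```text
clock: 14.15
tcp_pos: [0.5842, 0.1828, 0.2617]
ee_rot: [0.899, 0.426, 0.087, -0.043]
contact_force: [-0.5, 0.2, -0.8]
finger_gap: 0.0001
gripper_force: 0.0
clk 14.15 tip off (button axes) [-0.0019 -0.0013 -0.0085] F [-0.3 -0.5  0.7]
travel [0.0011 0.0007 0.0085] rot [-0.004  0.005 -0.   ]
```

View pics/t6.png

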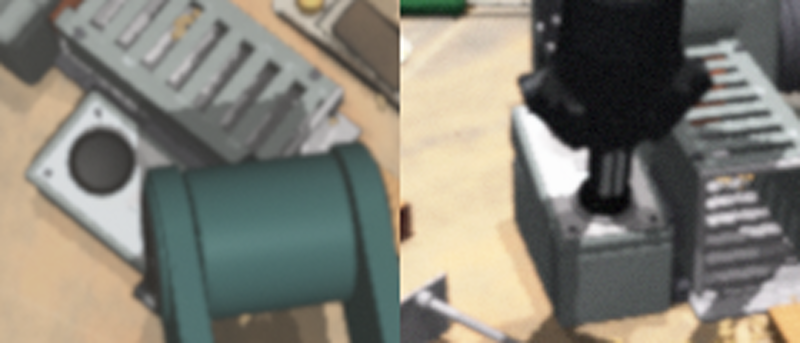

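The fingertips stand just over the start button (605,205), with the stop mushroom clear behind. Pressing now.

```bash
python3 -m pendant '[{"travel":[0,0,0.005],"rot":[0,0,0]},{"travel":[0,0,0.009],"rot":[0,0,0]},{"travel":[0,0,0.012],"rot":[0,0,0]},{"travel":[0,0,0.012],"rot":[0,0,0]}]'
python3 b.py 0
python3 -m pendant '[{"travel":[0,0,0.003],"rot":[0,0,0]},{"travel":[0,0,0.005],"rot":[0,0,0]},{"travel":[0,0,0.005],"rot":[0,0,0]}]'
python3 b.py 0
```

```text
clock: 14.75
tcp_pos: [0.5869, 0.1848, 0.2545]
ee_rot: [0.899, 0.426, 0.091, -0.042]
contact_force: [-2.1, -0.9, 4.3]
finger_gap: 0.0003
gripper_force: 1.9
clk 14.75 tip off (button axes) [ 0.0009  0.0004 -0.0008] F [-1.1 -1.  -4.6]
travel [-0.0007 -0.0001  0.0008] rot [ 0.001 -0.001  0.   ]
clock: 15.12
tcp_pos: [0.5873, 0.1853, 0.2512]
ee_rot: [0.899, 0.426, 0.091, -0.042]
contact_force: [-5.2, -2.8, 11.2]
finger_gap: 0.0
gripper_force: 6.2
clk 15.125 tip off (button axes) [0.0009 0.0004 0.0025] F [ -3.1  -2.3 -12.1]
travel [-0.0007 -0.0001 -0.0025] rot [ 0.002 -0.001  0.001]
```

```bash
python3 -m pendant '[{"travel":[0,0,0.002],"rot":[0,0,0]},{"travel":[0,0,0.003],"rot":[0,0,0]},{"travel":[0,0,0.003],"rot":[0,0,0]}]'
python3 b.py 0
python3 -m pendant '[{"travel":[0,0,-0.02],"rot":[0,0,0]},{"travel":[0,0,-0.06],"rot":[0,0,0]},{"travel":[0,0,-0.1],"rot":[0,0,0]},{"travel":[0,0,-0.14],"rot":[0,0,0]},{"travel":[0,0,-0.14],"rot":[0,0,0]}]'
python3 -m pendant '[{"travel":[-0.15,0,0],"rot":[0,0,0]},{"travel":[-0.15,0,0],"rot":[0,0,0]},{"travel":[-0.15,0,0],"rot":[0,0,0]},{"travel":[-0.15,0,0],"rot":[0,0,0]},{"travel":[-0.15,0,0],"rot":[0,0,0]}]'
python3 - <<'E'
from h import *
S=get_image('scene');T=get_image('top')
cv2.imwrite('pics/t7.png',cv2.resize(np.hstack([T['pixels'][140:340,180:460,::-1],S['pixels'][190:390,180:460,::-1]]),(800,286),interpolation=cv2.INTER_CUBIC))
E
```

```text
clock: 15.5
tcp_pos: [0.5874, 0.1854, 0.2511]
ee_rot: [0.899, 0.426, 0.091, -0.042]
contact_force: [-12.8, -6.0, 21.7]
finger_gap: 0.0002
gripper_force: 12.0
clk 15.5 tip off (button axes) [0.001  0.0005 0.0027] F [ -8.1  -6.1 -23.8]
travel [-0.0008 -0.0001 -0.0027] rot [ 0.002 -0.001  0.001]
clock: 16.12
tcp_pos: [0.5703, 0.1643, 0.3874]
ee_rot: [0.899, 0.426, 0.094, -0.041]
contact_force: [-0.6, 0.1, -0.0]
finger_gap: -0.0003
gripper_force: 0.0
clock: 16.75
tcp_pos: [0.4773, 0.051, 0.3526]
ee_rot: [0.899, 0.426, 0.09, -0.043]
contact_force: [0.1, 0.8, 0.1]
finger_gap: -0.0002
gripper_force: 0.0
```

View pics/t7.png

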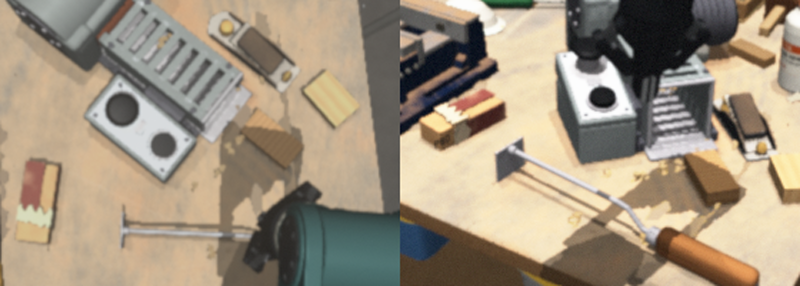

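The button bottomed out (the tip stopped moving while the force rose to 24 N) and is up again. The offcut is clear of the mouth, the rake is at rest, the tunnel is empty and the arm is free, so I'm handing in.

```bash
python3 -c "
from plant import sign_off;print(sign_off())"
```

```text
the job is handed in; nothing more can be done
None
```

The job is handed in at about 17 s of the 54 s: the offcut is out on the bench, the rake is laid down clear of the empty tunnel, and the start button was pressed fully and sprang back; no verdict was returned.

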